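Load leaning oil bottles into the divided crate

TASK

Take the three pump-spray oil bottles out of the leaning rack and stand them upright in the divided crate, one on each green pad, with the foot flat on the pad. Set them down, do not drop them, and leave the small things in the other cells and the trigger spray bottle and tin on the bench where they are.

Things in the scene. Friction and masses are not known exactly. Their poses are not given: they have to be found in the camera images.
- rack: Fixed plywood rack, 252 mm wide (its y), 150 high; origin on the bench under the middle bottle's foot. Bays at y = -84, 0, 84 mm. Bottles lean 40 degrees from vertical, tops to its +x (away from the robot), on a foot ledge and a back board on their lower side. Cleats beside them rise 12 mm from the board at 8-40 and 76-96 mm from the foot; above that the sides are clear. 32 mm between bottles.
- crate: Fixed open wooden crate, 154 x 254 x 71 mm high, origin at the centre of its underside; its -x side faces the robot. 5 mm walls and full-height dividers make 6 cells, each 66 (x) by 78 mm (y), centres at x = -35.5, 35.5 and y = -83, 0, 83 mm; floor 5 mm thick. Three cells have a green pad, three hold small things; which is which varies.
- bottle_1: Clear pump-spray oil bottle with a white pump on top, 52 mm diameter body (straight up to 144 mm), 186 mm high over the pump, about 0.14 kg. Origin at the centre of its foot, z along its axis to the pump. At the start it leans in the rack.
- bottle_2: Clear pump-spray oil bottle with a white pump on top, 52 mm diameter body (straight up to 144 mm), 186 mm high over the pump, about 0.14 kg. Origin at the centre of its foot, z along its axis to the pump. At the start it leans in the rack.
- bottle_3: Clear pump-spray oil bottle with a white pump on top, 52 mm diameter body (straight up to 144 mm), 186 mm high over the pump, about 0.14 kg. Origin at the centre of its foot, z along its axis to the pump. At the start it leans in the rack.
- pad_1: Thin green plastic pad fixed on the floor of an empty crate cell, 60 x 72 x 2 mm, origin at the centre of its underside, which is 5 mm above the bench.
- pad_2: Thin green plastic pad fixed on the floor of an empty crate cell, 60 x 72 x 2 mm, origin at the centre of its underside, which is 5 mm above the bench.
- pad_3: Thin green plastic pad fixed on the floor of an empty crate cell, 60 x 72 x 2 mm, origin at the centre of its underside, which is 5 mm above the bench.
- walnut_knob: Turned dark wooden knob, 52 mm across, 46 mm high, in a crate cell; origin at the centre of its foot.
- guide_a: Small grey side-clamp honing guide, 39 x 64 x 31 mm high, its long side along the cell, in a crate cell; origin at the centre of its underside.
- guide_b: Small grey side-clamp honing guide, 39 x 64 x 31 mm high, its long side along the cell, in a crate cell; origin at the centre of its underside.
- water_spray: Trigger spray bottle with black head, 76 x 101 x 240 mm, loose, standing behind the work; origin at the centre of its foot.
- paste_tin: Round tin with a red lid, 67 mm across, 28 mm high, loose on the bench in front of the work; origin at the centre of its foot.
There are look-alikes about, which are no part of the job. What is meant by the water_spray is not blue or red, and is the larger of those in its own colour.

How it is judged:
By the outcome, as a careful person would: the job done as asked, in the order asked, and still so for the second after the job is handed in, with the robot touching nothing.
It also fails if it takes over 67 s, if anything falls off the work surface, if the arm or the gripper's body presses on something with over 40 N, if the wrist force passes 120 N, or if a joint passes its speed limit or range.

ROBOT

A 6-joint arm with a two-finger parallel gripper is mounted at the origin on a cart in front of the work surface, level with it; the furniture and walls round the work are solid. World frame = base frame: x ahead of the robot, y to its left, z up, the work surface at z = 0. Lengths are in mm, angles in rad, forces in N, time in s.
With the tool pointing down it reaches from about 300 to 775 mm from the base axis. Payload 14.6 kg.
Tool frame: the origin (TCP) lies between the finger pads; the fingertips stand 25 mm ahead of it and the grasp point (between the pads) lies 6 mm ahead of it; z points along the fingers, y is the line along which they close (so a half turn about z gives the same grasp; the last joint's range is limited). The gripper opens to 94 mm and grips with 3 to 60 N. Pads are 16 mm wide; open, the fingers measure 119 mm over their backs; the gripper's body (75 mm by 177 mm) begins 78 mm behind the grasp point.
Start: joints at [-1.375, 0.3, 1.521, -0, 1.321, -0.067], TCP at [142.875, -531.108, 230.446] pointing down, gripper open.
Joint ranges: [-3.03, 3.03], [-0.79, 2.21], [0.23, 2.52], [-1.04, 4.18], [0, 3.07], [-2.55, 2.55]. Speed limits (rad/s): [2.22, 2.22, 2.57, 3.14, 3.14, 3.14].

INTERFACE

Orientations are given as [roll, pitch, yaw] about the fixed x, y, z axes, in that order (R = Rz(yaw) Ry(pitch) Rx(roll)).
In Python, from cell import manip gives the robot as it stands. The module is installed in compiled form; this text tells all that it offers.
- The arm moves only by the tool step_arm, never from a script. Its argument "series" is one flat list of numbers, 5 for each row, row after row: the shift along the world's x, y, z in mm, then the turn about the world's z in rad, then the closure, from 0 (fully open) to 1 (shut). In form: [dx, dy, dz, spin, jaw, dx, dy, dz, spin, jaw, ...]. A call has 1 to 20 rows; each row shifts and turns the commanded pose from where the row before left it; what a row does not reach is not made up. A row lasts 1/8 s, in which the tool goes at most 62.5 mm and 10.7 degrees, less where a joint would pass 70% of its speed; a pose out of reach is approached as far as the arm can. A call is refused whole if a number of a shift passes 62.5 or a number of a turn 0.188, either way. A call with a gripper value outside its range is refused whole. The fingers move at their own pace and stop on an object; "squeeze" is the grip in N (left out, the last holds). Time passes only in rows, so rows that do not move let the fingers close. It gives the time, the measured TCP pose, the force, the opening and the grip force at its end, in the units of the state.
- manip.read_state(): the state, without advancing time (a new reading comes with each control period).
- manip.camera(name): name is "side" or "top" or "wrist"; returns (picture, depth): 384x512x3 uint8, blue, green, red; 384x512 float32, mm along the optical axis (not along the pixel's ray), 0 where there is no reading.
- manip.camera_info(name): a dict with "fovy" (degrees; the focal length in pixels is half the picture's height over the tangent of half this angle, whatever the lens; pixels are square), "cx", "cy" (the principal point, pixels), "eye" and "orientation" of the camera in the world. Camera axes: x right, y down, z forward; pixel columns grow to the right and rows downward; lengths in mm; the calibration is good to about 2 mm. A picture is of the moment at which its call begins: read the wrist's pose just before it. camera_info takes no time and is no camera call; for the wrist camera it gives the pose at the moment of the call.
- manip.sign_off(): hands the job in; it is judged then, once.
The state is a dict: "clock": time; "joints": joint angles; "qd": joint speeds; "effort": joint torques, N m; "eef_pos": TCP position; "eef_rot": TCP orientation; "wrist_force": force on the tool from outside, world axes, zero at the start; "moment": the same for the moment, N m; "finger_gap": finger opening in mm; "finger_force": force on a finger pad.
Only numpy, scipy, OpenCV 4.12 (cv2) and the standard library are available. Lean on these libraries where they do the work, as an engineer would, in place of code of your own. Each camera call takes 0.05 s, during which the arm holds its last target. There are 200 camera calls.

## Working session

There is one attempt and no reset: what is moved stays moved. The work goes in short steps, Python scripts to look and compute and a tool call to move; the robot and the scene stay as the last step left them, time stands still between calls to the robot, and variables do not carry over. Pictures are saved under pics/ and viewed, at most 10 in all, crops included, and the job is handed in when it is done.

Besides the shell and the picture viewer there is one more tool, called as name(argument=value, ...) on one line, values as JSON. step_arm: Moves the arm, as the interface text tells. Its arguments: {"type":"object","properties":{"series":{"type":"array"},"squeeze":{"type":"number"}},"required":["series"]}

```bash
mkdir -p pics; cat > h.py <<'E'
import numpy as np, cv2
from cell import manip
from scipy.spatial.transform import Rotation as Ro
def info(n):
    i=manip.camera_info(n); o=np.array(i["orientation"],float)
    R=o if o.shape==(3,3) else Ro.from_euler('xyz',o).as_matrix()
    f=192/np.tan(np.radians(i["fovy"])/2)
    return f,i["cx"],i["cy"],np.array(i["eye"],float),R
def cloud(n,d,inf=None):
    f,cx,cy,e,R=inf or info(n)
    v,u=np.mgrid[:384,:512]
    P=np.stack([(u-cx)/f*d,(v-cy)/f*d,d],-1)
    return P@R.T+e
def snap(n,tag):
    inf=info(n); p,d=manip.camera(n); cv2.imwrite(f'pics/{tag}.png',p); np.savez(f'{tag}.npz',p=p,d=d)
    return p,d,cloud(n,d,inf)
E
python3 - <<'E'
from h import *
for n in('side','top'):
    print(n,manip.camera_info(n)); snap(n,n+'0')
a=cv2.imread('pics/side0.png');b=cv2.imread('pics/top0.png')
print(manip.read_state())
E
```

```text
side {'fovy': 55.42066797535057, 'cx': 258.4148673907169, 'cy': 188.82878775706666, 'eye': array([ 274.83459361, -856.27251077,  697.13199152]), 'orientation': array([-2.17504357, -0.00265684, -0.37884405])}
top {'fovy': 47.06297240329933, 'cx': 255.63517968950566, 'cy': 193.52701839791658, 'eye': array([ 523.21984382,   32.88830132, 1360.57524888]), 'orientation': array([-3.06820292, -0.01247075, -1.560197  ])}
{'clock': 0.1, 'joints': array([-1.37459584e+00,  3.00429049e-01,  1.52151740e+00,  1.33733770e-06,
        1.32068217e+00, -6.66019866e-02]), 'qd': array([-0.00063733, -0.0012068 , -0.00254144, -0.00099731,  0.00051806,
       -0.00359652]), 'effort': array([ 9.00542891e-04, -5.32645583e+01, -3.53282940e+01,  7.09587545e-02,
        2.34971254e-02, -6.06190315e-05]), 'eef_pos': array([ 142.83966286, -530.91556467,  229.93631432]), 'eef_rot': array([-3.14055906e+00, -7.02393992e-05,  2.62802105e-01]), 'wrist_force': array([-0.1550912 ,  0.07632419,  0.27752442]), 'moment': array([-0.02544076,  0.01868041, -0.01248439]), 'finger_force': 0.0, 'finger_gap': 93.7497788089498}
```

View pics/side0.png

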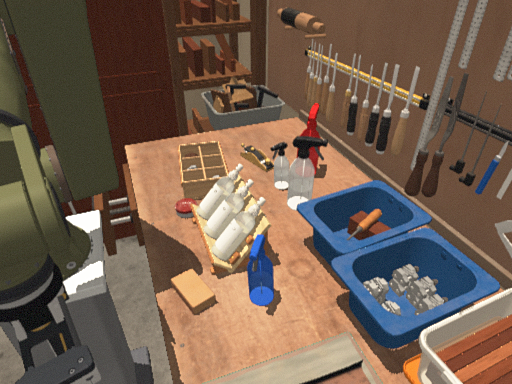

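View pics/top0.png

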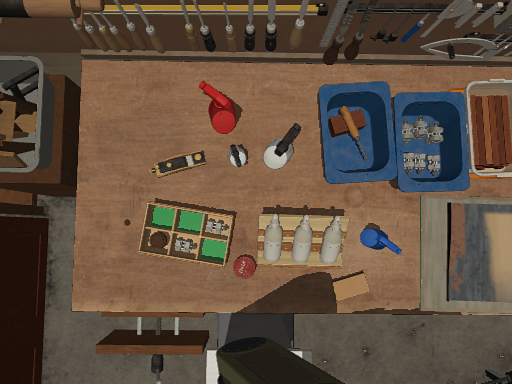

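```bash
cat >> h.py <<'E'
def ray(n,u,v,z,inf=None):
    f,cx,cy,e,R=inf or info(n); d=R@np.array([(u-cx)/f,(v-cy)/f,1.]); return e+d*(z-e[2])/d[2]
E
python3 - <<'E'
from h import *
D=np.load('top0.npz');p,d=D['p'],D['d'];C=cloud('top',d)
hsv=cv2.cvtColor(p,cv2.COLOR_BGR2HSV)
g=cv2.inRange(hsv,(45,120,60),(80,255,255))
n,l,s,c=cv2.connectedComponentsWithStats(g)
for i in range(1,n):
    if s[i,4]>80:
        m=l==i; r=cv2.minAreaRect(np.argwhere(m)[:,::-1].astype(np.float32))
        print('green',s[i],c[i].round(1),r[2],ray('top',*c[i],7).round(1),np.median(C[m],0).round(1))
# crate rim: points z 60-80
roi=np.zeros_like(g);roi[195:270,130:242]=1
m=(roi>0)&(C[...,2]>60)&(C[...,2]<82)
r=cv2.minAreaRect(C[m][:,:2].astype(np.float32)); print('crate rim',r,np.median(C[m][:,2]))
# bottles
roi=np.zeros_like(g);roi[205:275,250:355]=1
w=(roi>0)&(hsv[...,1]<50)&(hsv[...,2]>120)
n,l,s,c=cv2.connectedComponentsWithStats(w.astype(np.uint8))
for i in range(1,n):
    if s[i,4]>80:
        P=C[l==i]; P=P[P[:,2]>20]
        print('bottle',s[i],P.min(0).round(),P.max(0).round())
        for x0 in range(int(P[:,0].min()),int(P[:,0].max()),20):
            q=P[(P[:,0]>=x0)&(P[:,0]<x0+20)]
            if len(q)>3: print('  ',x0,len(q),q[:,1].min().round(),q[:,1].max().round(),q[:,1].mean().round(1),q[:,2].max().round(1),q[q[:,2].argmax()].round())
for (u,v) in [(243,267),(238,155),(278,154)]: print(C[v,u].round())
cv2.imwrite('pics/crop.png',cv2.resize(p[185:285,130:370],None,fx=3.3,fy=3.3,interpolation=cv2.INTER_CUBIC))
E
```

```text
green [151 207  24  22 390] [162.6 217.1] 9.462323188781738 [547.4 300.8   7. ] [547.6 300.7   7.5]
green [178 210  25  23 417] [190. 221.] 9.462322235107422 [536.3 216.8   7. ] [536.3 216.9   7.2]
green [201 239  26  23 436] [213.3 249.7] 10.007980346679688 [449.8 144.2   7. ] [449.2 144.7   7.2]
crate rim ((498.3941650390625, 221.41046142578125), (254.31829833984375, 154.3501434326172), 80.84864807128906) 69.25703170936413
bottle [264 214  18  49 613] [418. -54.  49.] [ 556.   33. 1361.]
   418 82 -52.0 -9.0 -29.9 87.8 [438. -28.  88.]
   438 99 -54.0 -8.0 -29.1 107.3 [456. -30. 107.]
   458 114 -53.0 -7.0 -29.6 130.6 [477. -28. 131.]
   478 99 -54.0 -7.0 -30.5 148.7 [497. -41. 149.]
   498 107 -53.0 -9.0 -31.3 156.8 [516. -29. 157.]
   518 76 -47.0 33.0 -30.4 1360.6 [ 523.   33. 1361.]
   538 36 -40.0 -26.0 -32.9 184.6 [548. -30. 185.]
bottle [292 215  20  49 614] [ 416. -138.   48.] [ 554.   33. 1361.]
   416 81 -135.0 -92.0 -112.7 84.1 [ 436. -120.   84.]
   436 103 -138.0 -90.0 -111.3 105.6 [ 451. -118.  106.]
   456 117 -137.0 -90.0 -112.3 131.1 [ 475. -117.  131.]
   476 100 -136.0 -91.0 -111.0 147.6 [ 495. -115.  148.]
   496 99 -136.0 -92.0 -113.1 153.0 [ 514. -117.  153.]
   516 79 -130.0 33.0 -110.6 1360.6 [ 523.   33. 1361.]
   536 35 -124.0 -109.0 -116.1 185.3 [ 546. -118.  185.]
bottle [320 216  22  48 617] [ 417. -221.   49.] [ 552. -174.  185.]
   416 81 -218.0 -175.0 -194.8 85.9 [ 434. -201.   86.]
   436 114 -221.0 -174.0 -195.1 108.7 [ 455. -205.  109.]
   456 120 -221.0 -174.0 -194.5 135.0 [ 476. -197.  135.]
   476 99 -220.0 -174.0 -193.6 150.4 [ 495. -192.  150.]
   496 103 -217.0 -176.0 -195.4 160.8 [ 515. -203.  161.]
   516 64 -211.0 -181.0 -197.5 173.0 [ 528. -198.  173.]
   536 36 -209.0 -193.0 -199.4 185.3 [ 544. -196.  185.]
[401.  53.  29.]
[717.  68. 160.]
[711. -37. 225.]
```

View pics/crop.png

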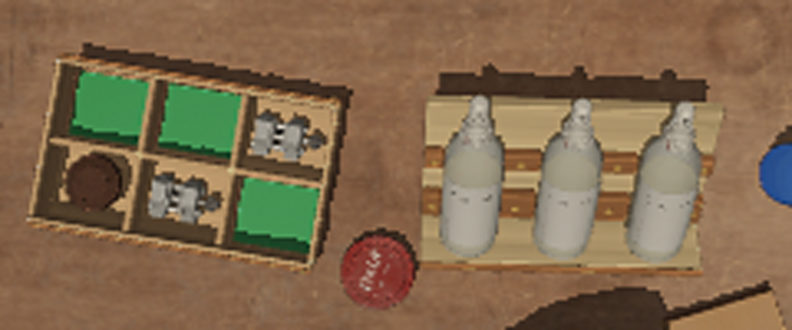

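step_arm(series=[26.4,35.7,6,-0.0205,0.25,26.4,35.7,6,-0.0205,0.25,26.4,35.7,6,-0.0205,0.25,26.4,35.7,6,-0.0205,0.25,26.4,35.7,6,-0.0205,0.25,26.4,35.7,6,-0.0205,0.25,26.4,35.7,6,-0.0205,0.25,26.4,35.7,6,-0.0205,0.25,26.4,35.7,6,-0.0205,0.25,26.4,35.7,6,-0.0205,0.25,26.4,35.7,6,-0.0205,0.25,26.4,35.7,6,-0.0205,0.25,26.4,35.7,6,-0.0205,0.25,26.4,35.7,6,-0.0205,0.25,0,0,0,0,0.25,0,0,0,0,0.25], squeeze=5)

```text
clock: 2.1
eef_pos: [512.2, -31.6, 314.0]
eef_rot: [3.142, 0.001, -0.024]
wrist_force: [-1.1, -0.6, -0.5]
finger_gap: 70.7
finger_force: 0.0
```

```bash
python3 - <<'E'
from h import *
s=manip.read_state(); print(s['eef_pos'],s['eef_rot'],s['joints'],s['finger_gap'])
p,d,C=snap('wrist','w1')
D=np.load('side0.npz');S=cloud('side',D['d'])
# side view: bottle-A surface slices, both cams: fit axis with fixed lean in x-z
for nm,C_ in(('side',S),('wrist',C)):
  for y0 in(-30.5,-114,-197):
    m=(abs(C_[...,1]-y0)<5)&(C_[...,0]>400)&(C_[...,0]<575)&(C_[...,2]>60)&(C_[...,2]<200)
    q=C_[m]; 
    # along-axis coordinate & perpendicular
    s_=q[:,0]*.643+q[:,2]*.766; t=-q[:,0]*.766+q[:,2]*.643
    if len(q)>20:
      b=(t>np.percentile(t,98)-6)
      print(nm,y0,len(q),'s max',s_.max().round(),'t p98',np.percentile(t,98).round(1))
E
```

```text
[512.15934234 -31.5599134  314.02455468] [ 3.14151247e+00  8.57492412e-04 -2.38025524e-02] [-1.32847880e-01  1.65389404e-01  1.49313805e+00 -1.73685745e-04
  1.48390887e+00  1.46176611e+00] 70.71063375815149
side -30.5 119 s max 495.0 t p98 -279.1
side -114 139 s max 493.0 t p98 -277.9
side -197 166 s max 492.0 t p98 -277.0
wrist -30.5 759 s max 494.0 t p98 -280.9
wrist -114 990 s max 493.0 t p98 -279.9
wrist -197 1256 s max 492.0 t p98 -278.8
```

View pics/w1.png

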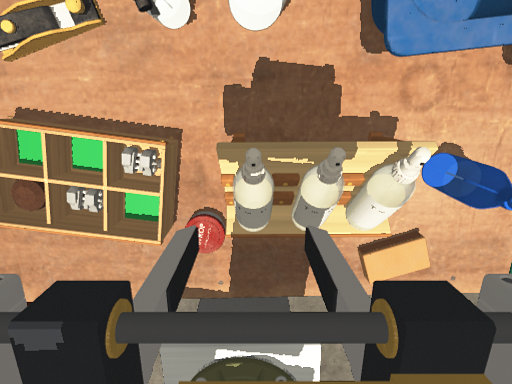

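step_arm(series=[0,0,-35,0,0.25,0,0,-35,0,0.25,0,0,-35,0,0.25,0,0,-30,0,0.25,0,0,-25,0,0.25,0,0,-15,0,0.25,0,0,0,0,0.25,0,0,0,0,0.6,0,0,0,0,0.6,0,0,0,0,0.6,0,0,0,0,0.6], squeeze=6)

```text
clock: 3.52
eef_pos: [512.9, -31.5, 140.2]
eef_rot: [3.141, -0.001, -0.024]
wrist_force: [-1.4, -1.4, 6.1]
finger_gap: 51.6
finger_force: 6.0
```

step_arm(series=[-5,0,10,0,0.6,-8,0,18,0,0.6,-8,0,25,0,0.6,-8,0,30,0,0.6,-8,0,30,0,0.6,-8,0,25,0,0.6,0,0,12,0,0.6,0,0,0,0,0.6,0,0,0,0,0.6], squeeze=6)

```text
clock: 4.65
eef_pos: [467.3, -31.2, 288.4]
eef_rot: [-3.141, 0.002, -0.024]
wrist_force: [0.2, -0.2, -1.8]
finger_gap: 51.4
finger_force: 6.0
```

```bash
cat >> h.py <<'E'
def tilt(tag,view='side'):
    st=manip.read_state();t=st['eef_pos'];print(t.round(1),st['wrist_force'].round(1),st['finger_gap'])
    p,d,S=snap(view,tag)
    m=(abs(S[...,1]-t[1])<35)&(abs(S[...,0]-t[0])<130)&(S[...,2]<t[2]-28)&(S[...,2]>max(t[2]-160,12))
    q=S[m]
    for z in range(int(q[:,2].min()),int(q[:,2].max()),15):
        k=q[(q[:,2]>=z)&(q[:,2]<z+15)]
        if len(k)>8: print(z,len(k),'x',k[:,0].min().round(),k[:,0].max().round(),'y',k[:,1].min().round(),k[:,1].max().round())
    cv2.imwrite(f'pics/{tag}c.png',p)
E
python3 - <<'E'
from h import *
tilt('s1')
E
```

```text
[467.3 -31.2 288.4] [ 0.2 -0.2 -1.8] 51.40745450728597
128 74 x 541.0 557.0 y -63.0 3.0
173 30 x 390.0 424.0 y -56.0 -43.0
188 106 x 376.0 433.0 y -58.0 -21.0
203 132 x 380.0 446.0 y -58.0 -22.0
218 146 x 388.0 454.0 y -59.0 -24.0
233 142 x 401.0 469.0 y -59.0 -23.0
248 112 x 410.0 474.0 y -58.0 -21.0
```

View pics/s1.png

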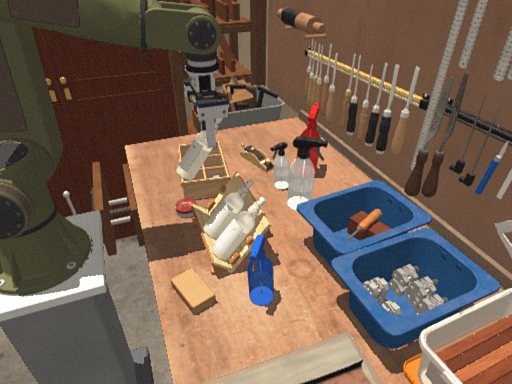

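step_arm(series=[0,0,0,0,0.6,0,0,0,0,0.6,0,0,0,0,0.6], squeeze=3)

```text
clock: 5.08
eef_pos: [467.5, -31.3, 289.3]
eef_rot: [-3.142, 0.0, -0.024]
wrist_force: [0.0, 0.3, -1.6]
finger_gap: 51.5
finger_force: 3.0
```

```bash
python3 - <<'E'
from h import *
tilt('s2')
E
```

```text
[467.5 -31.3 289.3] [ 0.   0.3 -1.6] 51.455826981675585
129 65 x 540.0 557.0 y -65.0 1.0
159 55 x 410.0 458.0 y -58.0 -30.0
174 97 x 410.0 462.0 y -59.0 -28.0
189 105 x 413.0 465.0 y -60.0 -24.0
204 111 x 417.0 472.0 y -60.0 -26.0
219 109 x 422.0 476.0 y -59.0 -23.0
234 115 x 426.0 484.0 y -59.0 -27.0
249 95 x 431.0 482.0 y -60.0 -28.0
```

step_arm(series=[-12,0,0,0,0.6,0,0,0,0,0.6,0,0,0,0,0.6,0,0,0,0,0.6])

```text
clock: 5.62
eef_pos: [455.6, -31.3, 289.5]
eef_rot: [-3.142, -0.0, -0.024]
wrist_force: [-0.2, 0.1, -0.9]
finger_gap: 51.5
finger_force: 3.0
```

```bash
python3 - <<'E'
from h import *
tilt('s3')
E
```

```text
[455.6 -31.3 289.5] [-0.2  0.1 -0.9] 51.5403266156684
129 68 x 541.0 556.0 y -64.0 4.0
159 57 x 400.0 450.0 y -59.0 -37.0
174 104 x 401.0 454.0 y -59.0 -22.0
189 104 x 405.0 457.0 y -59.0 -28.0
204 107 x 409.0 461.0 y -60.0 -25.0
219 113 x 412.0 465.0 y -59.0 -27.0
234 115 x 416.0 469.0 y -58.0 -24.0
249 95 x 420.0 472.0 y -58.0 -27.0
```

step_arm(series=[-22,25,0,0,0.6,22,33,0,0,0.6,-22,33,0,0,0.6,22,33,0,0,0.6,-22,33,0,0,0.6,22,33,0,0,0.6,-22,33,0,0,0.6,22,33,0,0,0.6,30,33,0,0,0.6,30,25,0,0,0.6,31,15,0,0,0.6,0,0,0,0,0.6,0,0,0,0,0.6])

```text
clock: 7.3
eef_pos: [546.2, 297.5, 289.1]
eef_rot: [3.141, 0.001, -0.024]
wrist_force: [-0.6, 0.9, -1.2]
finger_gap: 51.8
finger_force: 3.0
```

```bash
python3 - <<'E'
from h import *
tilt('s4')
E
```

```text
[546.2 297.5 289.1] [-0.6  0.9 -1.2] 51.76016573013757
146 55 x 531.0 582.0 y 269.0 295.0
161 57 x 530.0 576.0 y 268.0 296.0
176 64 x 529.0 578.0 y 267.0 303.0
191 61 x 527.0 575.0 y 264.0 300.0
206 64 x 526.0 577.0 y 266.0 295.0
221 68 x 524.0 576.0 y 268.0 300.0
236 66 x 524.0 571.0 y 267.0 301.0
251 54 x 523.0 574.0 y 270.0 295.0
```

step_arm(series=[-5,0,-15,0,0.6,0,0,-25,0,0.6,0,0,-30,0,0.6,0,0,-25,0,0.6,0,0,-20,0,0.6,0,0,-10,0,0.6,0,0,-5,0,0.6,0,0,0,0,0.6], squeeze=5)

```text
clock: 8.35
eef_pos: [541.5, 297.7, 159.9]
eef_rot: [-3.141, -0.0, -0.024]
wrist_force: [-0.3, -0.0, -2.1]
finger_gap: 51.5
finger_force: 5.0
```

```bash
python3 - <<'E'
from h import *
tilt('s5')
p,d,C=snap('wrist','w5')
E
```

```text
[541.5 297.7 159.9] [-0.3 -0.  -2.1] 51.490777669855845
15 23 x 438.0 670.0 y 263.0 332.0
30 45 x 435.0 580.0 y 263.0 330.0
45 130 x 436.0 583.0 y 263.0 331.0
60 138 x 428.0 591.0 y 263.0 333.0
75 52 x 433.0 581.0 y 268.0 308.0
90 58 x 519.0 570.0 y 269.0 296.0
105 62 x 517.0 565.0 y 269.0 301.0
120 44 x 517.0 570.0 y 271.0 297.0
```

View pics/w5.png

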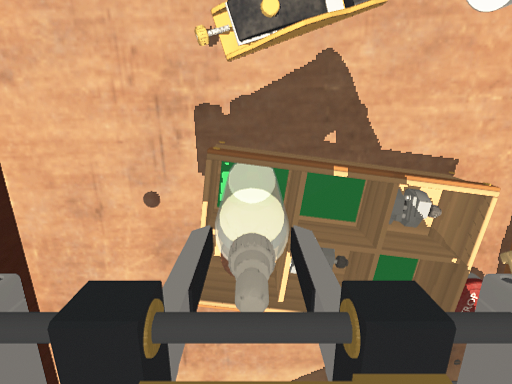

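step_arm(series=[0,0,-3,0,0.6,0,0,-3,0,0.6,0,0,-3,0,0.6,0,0,-2,0,0.6,0,0,0,0,0.6], squeeze=4)

```text
clock: 9.07
eef_pos: [542.1, 297.9, 149.3]
eef_rot: [-3.141, -0.002, -0.024]
wrist_force: [-0.1, -0.4, 4.8]
finger_gap: 51.6
finger_force: 4.0
```

step_arm(series=[3,0,0,0,0.6,3,0,-1,0,0.6,0,0,0,0,0.6,0,0,0,0,0.6], squeeze=3)

```text
clock: 9.57
eef_pos: [547.7, 297.7, 147.5]
eef_rot: [-3.142, -0.0, -0.024]
wrist_force: [2.9, 0.4, 3.8]
finger_gap: 51.4
finger_force: 3.0
```

```bash
python3 - <<'E'
from h import *
tilt('s6')
E
```

```text
[547.7 297.7 147.5] [2.9 0.4 3.8] 51.35212630880087
12 26 x 437.0 677.0 y 263.0 332.0
27 47 x 435.0 512.0 y 263.0 330.0
42 112 x 436.0 578.0 y 263.0 327.0
57 129 x 430.0 591.0 y 263.0 332.0
72 76 x 430.0 587.0 y 267.0 330.0
87 56 x 524.0 573.0 y 269.0 302.0
102 57 x 524.0 575.0 y 270.0 300.0
117 9 x 524.0 568.0 y 269.0 291.0
```

step_arm(series=[0,0,0,0,0.45,0,0,0,0,0.35,0,0,0,0,0.25,0,0,0,0,0.25,0,0,10,0,0.25,0,0,20,0,0.25,0,0,35,0,0.25,0,0,35,0,0.25,0,-5,5,0,0.25], squeeze=3)

```text
clock: 10.75
eef_pos: [548.0, 293.0, 255.5]
eef_rot: [-3.14, -0.004, -0.024]
wrist_force: [0.1, 0.0, -0.6]
finger_gap: 70.5
finger_force: 0.0
```

step_arm(series=[-4,-40,2,0,0.25,-4,-41,0,0,0.25,-4,-41,0,0,0.25,-4,-41,0,0,0.25,-4,-41,0,0,0.25,-4,-41,0,0,0.25,-4,-41,0,0,0.25,-4,-41,0,0,0.25,-3,-41,0,0,0.25,-2,-38,0,0,0.25,0,0,0,0,0.25,0,0,0,0,0.25])

```text
clock: 12.25
eef_pos: [510.3, -112.9, 254.0]
eef_rot: [-3.141, 0.001, -0.024]
wrist_force: [-0.2, 0.1, 0.2]
finger_gap: 70.6
finger_force: 0.0
```

```bash
python3 - <<'E'
from h import *
D=np.load('s6.npz')
p,d,S=snap('top','t7')
s=manip.read_state();print(s['eef_pos'],s['wrist_force'])
# placed bottle: cloud near pad1
q=S[(abs(S[...,1]-298)<40)&(abs(S[...,0]-547)<40)&(S[...,2]>120)]
for z in (120,140,160,180):
    k=q[(q[:,2]>=z)&(q[:,2]<z+20)]
    if len(k)>3: print(z,len(k),k.min(0).round(),k.max(0).round())
# bottle B mid y at body, from pixels with x 470-505
for y0 in(-113,-196):
    k=S[(abs(S[...,1]-y0)<38)&(S[...,0]>455)&(S[...,0]<500)&(S[...,2]>90)&(S[...,2]<170)]
    if len(k): print(y0,k[:,1].min().round(1),k[:,1].max().round(1),len(k))
E
```

```text
[ 510.38210287 -112.54876711  254.12157885] [-0.08269517  0.61534758  0.15966313]
120 157 [529. 273. 120.] [579. 320. 140.]
140 37 [539. 279. 140.] [570. 314. 160.]
160 29 [542. 288. 160.] [566. 305. 172.]
180 35 [546. 291. 181.] [560. 306. 196.]
-113 -136.3 -111.6 21
```

View pics/t7.png

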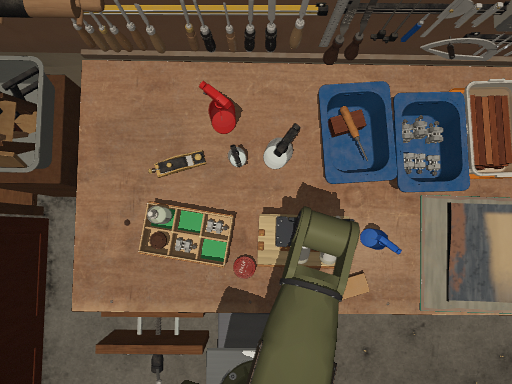

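step_arm(series=[1,-1,-30,0,0.25,0,0,-30,0,0.25,0,0,-25,0,0.25,0,0,-19,0,0.25,0,0,-10,0,0.25,0,0,0,0,0.25,0,0,0,0,0.6,0,0,0,0,0.6,0,0,0,0,0.6,0,0,0,0,0.6], squeeze=6)

```text
clock: 13.55
eef_pos: [511.8, -114.5, 141.1]
eef_rot: [3.141, -0.001, -0.024]
wrist_force: [0.1, -1.5, 6.9]
finger_gap: 51.8
finger_force: 6.0
```

step_arm(series=[-5,0,10,0,0.6,-8,0,18,0,0.6,-8,0,25,0,0.6,-8,0,30,0,0.6,-8,0,30,0,0.6,-8,0,25,0,0.6,-10,0,20,0,0.6,0,0,0,0,0.6], squeeze=6)

```text
clock: 14.55
eef_pos: [456.2, -114.3, 299.7]
eef_rot: [3.141, -0.002, -0.024]
wrist_force: [-0.2, -0.1, -1.0]
finger_gap: 51.3
finger_force: 6.0
```

step_arm(series=[0,0,0,0,0.6,0,0,0,0,0.6,-12,0,0,0,0.6,0,0,0,0,0.6], squeeze=3)

```text
clock: 15.05
eef_pos: [443.8, -114.3, 298.3]
eef_rot: [-3.142, 0.0, -0.024]
wrist_force: [-0.7, 0.4, -1.1]
finger_gap: 51.5
finger_force: 3.0
```

```bash
python3 - <<'E'
from h import *
tilt('s8')
E
```

```text
[ 443.8 -114.3  298.3] [-0.7  0.4 -1.1] 51.536988235571464
170 78 x 384.0 434.0 y -144.0 -115.0
185 113 x 384.0 440.0 y -142.0 -110.0
200 119 x 388.0 443.0 y -142.0 -111.0
215 131 x 393.0 446.0 y -142.0 -107.0
230 128 x 398.0 453.0 y -142.0 -110.0
245 135 x 403.0 460.0 y -141.0 -107.0
260 98 x 407.0 463.0 y -143.0 -110.0
```

step_arm(series=[-22,25,0,0,0.6,22,33,0,0,0.6,-22,33,0,0,0.6,22,33,0,0,0.6,-22,33,0,0,0.6,22,33,0,0,0.6,-22,33,0,0,0.6,22,33,0,0,0.6,29,33,0,0,0.6,30,25,0,0,0.6,30,16,0,0,0.6,0,0,0,0,0.6,0,0,0,0,0.6])

```text
clock: 16.73
eef_pos: [533.1, 215.5, 298.2]
eef_rot: [3.141, 0.001, -0.024]
wrist_force: [-0.7, -1.0, -2.1]
finger_gap: 51.4
finger_force: 3.0
```

```bash
python3 - <<'E'
from h import *
tilt('s9')
E
```

```text
[533.1 215.5 298.2] [-0.7 -1.  -2.1] 51.42302176149354
156 54 x 513.0 559.0 y 186.0 211.0
171 68 x 512.0 560.0 y 186.0 218.0
186 68 x 511.0 561.0 y 187.0 220.0
201 69 x 510.0 557.0 y 186.0 210.0
216 74 x 510.0 560.0 y 187.0 216.0
231 75 x 509.0 556.0 y 186.0 219.0
246 79 x 508.0 559.0 y 188.0 215.0
261 48 x 509.0 559.0 y 188.0 215.0
```

step_arm(series=[-2,0,-15,0,0.6,0,0,-25,0,0.6,0,0,-30,0,0.6,0,0,-25,0,0.6,0,0,-20,0,0.6,0,0,-13,0,0.6,0,0,-7,0,0.6,0,0,-3,0,0.6,0,0,0,0,0.6], squeeze=5)

```text
clock: 17.9
eef_pos: [531.6, 215.7, 160.8]
eef_rot: [-3.141, -0.001, -0.024]
wrist_force: [-0.4, 0.8, -1.2]
finger_gap: 51.5
finger_force: 5.0
```

step_arm(series=[0,0,-3,0,0.6,0,0,-3,0,0.6,0,0,-3,0,0.6,0,0,0,0,0.6], squeeze=4)

```text
clock: 18.4
eef_pos: [531.5, 215.7, 151.4]
eef_rot: [-3.142, -0.0, -0.024]
wrist_force: [-0.8, 0.8, -0.8]
finger_gap: 51.4
finger_force: 4.0
```

step_arm(series=[0,0,-2,0,0.6,0,0,-2,0,0.6,0,0,0,0,0.6], squeeze=4)

```text
clock: 18.77
eef_pos: [532.0, 215.8, 148.2]
eef_rot: [-3.141, -0.002, -0.024]
wrist_force: [1.2, -0.1, 5.3]
finger_gap: 51.4
finger_force: 4.0
```

Contact. Right it a little, release, rise and go to the third bottle.

step_arm(series=[2,0,0,0,0.6,2,0,-1,0,0.6,0,0,0,0,0.6,0,0,0,0,0.6], squeeze=3)

```text
clock: 19.27
eef_pos: [535.4, 215.6, 146.3]
eef_rot: [3.141, 0.0, -0.024]
wrist_force: [-0.5, -0.4, 4.5]
finger_gap: 51.3
finger_force: 3.0
```

```bash
python3 - <<'E'
from h import *
tilt('s10')
E
```

```text
[535.4 215.6 146.3] [-0.5 -0.4  4.5] 51.264862615731
21 59 x 423.0 484.0 y 181.0 250.0
36 77 x 422.0 565.0 y 181.0 247.0
51 127 x 424.0 564.0 y 181.0 246.0
66 110 x 414.0 577.0 y 181.0 250.0
81 58 x 510.0 558.0 y 186.0 211.0
96 61 x 511.0 559.0 y 186.0 217.0
111 31 x 513.0 559.0 y 189.0 211.0
```

step_arm(series=[0,0,0,0,0.45,0,0,0,0,0.35,0,0,0,0,0.25,0,0,0,0,0.25,0,0,10,0,0.25,0,0,20,0,0.25,0,0,35,0,0.25,0,0,35,0,0.25,0,-5,8,0,0.25], squeeze=3)

```text
clock: 20.45
eef_pos: [536.0, 210.9, 257.2]
eef_rot: [-3.14, -0.004, -0.024]
wrist_force: [0.6, 0.1, -0.9]
finger_gap: 70.4
finger_force: 0.0
```

step_arm(series=[-3,-41,0,0,0.25,-3,-41,0,0,0.25,-3,-41,0,0,0.25,-3,-41,0,0,0.25,-3,-41,0,0,0.25,-3,-41,0,0,0.25,-3,-41,0,0,0.25,-3,-41,0,0,0.25,-1,-41,0,0,0.25,0,-38,0,0,0.25,0,0,0,0,0.25,0,0,0,0,0.25])

```text
clock: 21.95
eef_pos: [510.3, -195.9, 253.9]
eef_rot: [-3.141, 0.001, -0.024]
wrist_force: [0.6, 0.0, 0.1]
finger_gap: 70.5
finger_force: 0.0
```

```bash
python3 - <<'E'
from h import *
p,d,S=snap('top','t11')
s=manip.read_state();print(s['eef_pos'],s['wrist_force'])
for c in((547,298),(534,216)):
  q=S[(abs(S[...,1]-c[1])<38)&(abs(S[...,0]-c[0])<38)&(S[...,2]>120)]
  for z in (120,140,160,180):
    k=q[(q[:,2]>=z)&(q[:,2]<z+20)]
    if len(k)>3: print(c,z,len(k),k.min(0).round(),k.max(0).round())
p,d,S=snap('wrist','w11')
for x0 in (470,485,500,515):
    k=S[(abs(S[...,1]+196)<34)&(abs(S[...,0]-x0)<6)&(S[...,2]>x0*1.19-460)&(S[...,2]<175)]
    if len(k)>5: print(x0,len(k),np.percentile(k[:,1],[1,99]).round(1),k[:,2].min().round(),k[:,2].max().round())
E
```

```text
[ 510.3773321  -195.50796617  254.13732806] [0.23771258 0.04907542 0.60429825]
(547, 298) 120 155 [529. 274. 120.] [579. 320. 140.]
(547, 298) 140 34 [537. 285. 140.] [567. 307. 160.]
(547, 298) 160 29 [542. 288. 160.] [566. 304. 173.]
(547, 298) 180 34 [547. 291. 181.] [560. 306. 197.]
(534, 216) 120 168 [515. 192. 121.] [563. 240. 140.]
(534, 216) 140 31 [524. 202. 140.] [554. 229. 160.]
(534, 216) 160 27 [527. 204. 160.] [551. 228. 172.]
(534, 216) 180 33 [532. 208. 180.] [545. 224. 196.]
470 222 [-225.1 -178. ] 101.0 133.0
485 318 [-224.8 -178.3] 117.0 146.0
500 508 [-222.7 -180.8] 135.0 148.0
515 154 [-212.4 -191.9] 153.0 163.0
```

step_arm(series=[0,-2.5,-30,0,0.25,0,0,-30,0,0.25,0,0,-25,0,0.25,0,0,-19,0,0.25,0,0,-10,0,0.25,0,0,0,0,0.25,0,0,0,0,0.6,0,0,0,0,0.6,0,0,0,0,0.6,0,0,0,0,0.6], squeeze=6)

```text
clock: 23.3
eef_pos: [510.8, -199.0, 141.1]
eef_rot: [3.141, -0.001, -0.024]
wrist_force: [-0.1, -0.4, 6.6]
finger_gap: 52.1
finger_force: 6.0
```

step_arm(series=[-5,0,10,0,0.6,-8,0,18,0,0.6,-8,0,25,0,0.6,-8,0,30,0,0.6,-8,0,30,0,0.6,-8,0,25,0,0.6,-10,0,20,0,0.6,0,0,0,0,0.6], squeeze=6)

```text
clock: 24.3
eef_pos: [455.1, -198.9, 300.5]
eef_rot: [3.14, -0.003, -0.025]
wrist_force: [-0.4, 0.1, -1.6]
finger_gap: 51.6
finger_force: 6.0
```

step_arm(series=[0,0,0,0,0.6,0,0,0,0,0.6,-12,0,0,0,0.6,0,0,0,0,0.6], squeeze=3)

```text
clock: 24.8
eef_pos: [442.8, -198.8, 298.3]
eef_rot: [-3.142, 0.0, -0.025]
wrist_force: [-0.5, -0.5, -1.0]
finger_gap: 51.4
finger_force: 3.0
```

```bash
python3 - <<'E'
from h import *
tilt('s12')
E
```

```text
[ 442.8 -198.8  298.3] [-0.5 -0.5 -1. ] 51.35989957060106
177 43 x 367.0 405.0 y -225.0 -212.0
192 142 x 360.0 416.0 y -225.0 -186.0
207 156 x 365.0 424.0 y -225.0 -191.0
222 170 x 372.0 434.0 y -226.0 -193.0
237 173 x 380.0 442.0 y -226.0 -189.0
252 179 x 389.0 452.0 y -226.0 -192.0
267 39 x 397.0 446.0 y -225.0 -197.0
```

step_arm(series=[-22,25,0,0,0.6,22,33,0,0,0.6,-22,33,0,0,0.6,22,33,0,0,0.6,-22,33,0,0,0.6,22,33,0,0,0.6,-22,33,0,0,0.6,22,33,0,0,0.6,-22,33,0,0,0.6,22,30,0,0,0.6,7,15,0,0,0.6,0,9.5,0,0,0.6,0,0,0,0,0.6,0,0,0,0,0.6])

```text
clock: 26.6
eef_pos: [450.3, 144.1, 298.5]
eef_rot: [3.142, -0.0, -0.025]
wrist_force: [0.4, 0.0, -0.8]
finger_gap: 51.4
finger_force: 3.0
```

```bash
python3 - <<'E'
from h import *
tilt('s13')
E
```

```text
[450.3 144.1 298.5] [ 0.4  0.  -0.8] 51.41065924613962
162 50 x 409.0 456.0 y 115.0 138.0
177 79 x 410.0 458.0 y 115.0 142.0
192 80 x 411.0 463.0 y 117.0 141.0
207 87 x 412.0 464.0 y 115.0 140.0
222 85 x 416.0 466.0 y 115.0 142.0
237 87 x 417.0 466.0 y 114.0 143.0
252 93 x 419.0 473.0 y 115.0 148.0
267 20 x 422.0 468.0 y 117.0 153.0
```

step_arm(series=[-22,0,0,0,0.6,22,0,0,0,0.6,-22,0,0,0,0.6,22,0,0,0,0.6,0,0,0,0,0.6,0,0,0,0,0.6])

```text
clock: 27.4
eef_pos: [450.1, 144.4, 298.4]
eef_rot: [3.141, 0.0, -0.025]
wrist_force: [0.2, -1.0, -0.5]
finger_gap: 51.3
finger_force: 3.0
```

```bash
python3 - <<'E'
from h import *
tilt('s14')
E
```

```text
[450.1 144.4 298.4] [ 0.2 -1.  -0.5] 51.33790698500703
161 63 x 415.0 464.0 y 115.0 139.0
176 77 x 414.0 465.0 y 115.0 142.0
191 84 x 415.0 466.0 y 115.0 145.0
206 83 x 417.0 468.0 y 116.0 142.0
221 84 x 418.0 469.0 y 117.0 142.0
236 84 x 420.0 471.0 y 117.0 141.0
251 94 x 422.0 472.0 y 115.0 149.0
266 26 x 423.0 472.0 y 116.0 138.0
```

step_arm(series=[5,0,-15,0,0.6,0,0,-25,0,0.6,0,0,-30,0,0.6,0,0,-25,0,0.6,0,0,-20,0,0.6,0,0,-13,0,0.6,0,0,-10,0,0.6,0,0,-4,0,0.6,0,0,0,0,0.6], squeeze=5)

```text
clock: 28.58
eef_pos: [455.6, 144.7, 156.5]
eef_rot: [-3.142, -0.0, -0.024]
wrist_force: [0.3, -0.7, -1.0]
finger_gap: 51.1
finger_force: 5.0
```

step_arm(series=[0,0,-3,0,0.6,0,0,-3,0,0.6,0,0,-2,0,0.6,0,0,0,0,0.6], squeeze=4)

```text
clock: 29.08
eef_pos: [455.4, 144.7, 148.3]
eef_rot: [3.142, 0.0, -0.024]
wrist_force: [-0.2, 0.6, -1.4]
finger_gap: 51.7
finger_force: 4.0
```

step_arm(series=[0,0,-2,0,0.6,0,0,-2,0,0.6,0,0,0,0,0.6])

```text
clock: 29.45
eef_pos: [455.8, 144.8, 145.0]
eef_rot: [-3.141, -0.001, -0.024]
wrist_force: [-1.4, 0.4, 3.8]
finger_gap: 51.7
finger_force: 4.0
```

step_arm(series=[-2,0,0,0,0.6,-3,0,-1,0,0.6,0,0,0,0,0.6,0,0,0,0,0.6], squeeze=3)

```text
clock: 29.95
eef_pos: [450.4, 144.7, 143.5]
eef_rot: [-3.142, 0.0, -0.024]
wrist_force: [-0.9, -0.8, 3.4]
finger_gap: 51.3
finger_force: 3.0
```

```bash
python3 - <<'E'
from h import *
tilt('s15')
E
```

```text
[450.4 144.7 143.5] [-0.9 -0.8  3.4] 51.253729689200995
20 55 x 480.0 558.0 y 154.0 179.0
35 94 x 407.0 559.0 y 110.0 179.0
50 141 x 402.0 559.0 y 110.0 180.0
65 132 x 404.0 566.0 y 110.0 178.0
80 71 x 421.0 472.0 y 118.0 145.0
95 67 x 422.0 473.0 y 116.0 140.0
110 27 x 424.0 473.0 y 115.0 141.0
```

Nearly upright; release, rise and move clear.

step_arm(series=[0,0,0,0,0.45,0,0,0,0,0.35,0,0,0,0,0.25,0,0,0,0,0.25,0,0,10,0,0.25,0,0,20,0,0.25,0,0,35,0,0.25,0,0,40,0,0.25,0,0,40,0,0.25,0,-40,10,0,0.25,0,-45,0,0,0.25,0,-45,0,0,0.25,0,-45,0,0,0.25,0,-45,0,0,0.25,0,-40,0,0,0.25,0,-40,0,0,0.25,0,0,0,0,0.25])

```text
clock: 32.12
eef_pos: [450.2, -157.1, 298.9]
eef_rot: [3.141, -0.0, -0.027]
wrist_force: [0.8, -0.6, -0.1]
finger_gap: 70.5
finger_force: 0.0
```

```bash
python3 - <<'E'
from h import *
p,d,S=snap('top','t16'); q,_,T=snap('side','s16')
for c in((547,298),(534,216),(450,145)):
  for nm,X in(('top',S),('side',T)):
    k0=X[(abs(X[...,1]-c[1])<38)&(abs(X[...,0]-c[0])<38)]
    for z in (80,110,180):
      k=k0[(k0[:,2]>=z)&(k0[:,2]<z+25)]
      if len(k)>3: print(c,nm,z,len(k),k.min(0).round(),k.max(0).round())
A=cv2.resize(p[140:280,130:300],None,fx=2.3,fy=2.3);B=cv2.resize(q[110:250,140:310],None,fx=2.3,fy=2.3)
cv2.imwrite('pics/fin.png',np.hstack([A,B]))
E
```

```text
(547, 298) top 80 34 [529. 272.  81.] [578. 292. 104.]
(547, 298) top 110 128 [529. 273. 111.] [579. 320. 135.]
(547, 298) top 180 34 [547. 291. 180.] [560. 305. 196.]
(547, 298) side 80 8 [525. 287.  84.] [529. 295. 101.]
(547, 298) side 110 7 [525. 289. 110.] [528. 306. 121.]
(534, 216) top 80 20 [513. 191.  81.] [562. 212. 104.]
(534, 216) top 110 133 [515. 191. 110.] [564. 240. 135.]
(534, 216) top 180 32 [532. 208. 183.] [545. 224. 196.]
(534, 216) side 80 36 [510. 187.  81.] [533. 216. 103.]
(534, 216) side 110 4 [511. 216. 111.] [513. 221. 124.]
(450, 145) top 80 17 [429. 120.  82.] [471. 153. 104.]
(450, 145) top 110 126 [422. 121. 111.] [471. 172. 135.]
(450, 145) top 180 35 [438. 138. 181.] [453. 153. 199.]
(450, 145) side 80 116 [417. 115.  80.] [468. 143. 105.]
(450, 145) side 110 138 [418. 117. 110.] [469. 153. 135.]
(450, 145) side 180 31 [436. 133. 180.] [451. 146. 196.]
```

View pics/fin.png

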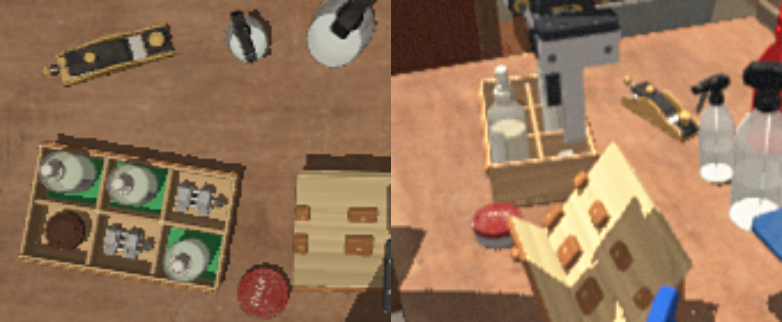

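```bash
python3 -c "
from cell import manip
print(manip.sign_off())"
```

```text
the job is handed in; nothing more can be done
None
```

All three oil bottles stand upright on the green pads, the small things, spray bottle and tin look undisturbed in the last pictures, and I handed the job in at about 32 s; the hand-in gave no verdict.

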